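# Rehang the lift-off door of a spice cupboard

## Robot

A 6-joint arm with a two-finger parallel gripper is mounted at the origin on the work surface. World frame = base frame: x ahead of the robot, y to its left, z up, the work surface at z = 0. Lengths are in mm, angles in rad, forces in N, time in s.
With the tool pointing down it reaches from about 275 to 750 mm from the base axis. Payload 10.2 kg.
Tool frame: the origin (TCP) lies at the very end of the fingers, on their centre line; the grasp point (between the pads) lies 19 mm behind it; z points along the fingers, y is the line along which they close (so a half turn about z gives the same grasp; the last joint's range is limited). The gripper opens to 85 mm and grips with 20 to 120 N. Pads are 22 mm wide; open, the fingers measure 114 mm over their backs; the gripper's body (76 mm by 85 mm) begins 54 mm behind the grasp point. The pads swing forward as they close: fully open they stand 13 mm farther back than shut.
Start: joints at [-1.505, 0.313, 1.498, -0, 1.331, -0.223], TCP at [149.508, -503.268, 231.294] pointing down, gripper open.
Joint ranges: [-2.94, 2.94], [-0.97, 2.17], [0.19, 2.56], [-1.23, 4.37], [0.02, 3.11], [-2.88, 2.88]. Speed limits (rad/s): [2.39, 2.39, 3.01, 3.14, 3.14, 3.14].

## Interface

Orientations are given as a unit quaternion [w, x, y, z].
In Python, from rig import ctrl, optics gives the robot as it stands. The module is installed in compiled form; this text tells all that it offers.
- The arm moves only by the shell command python3 -m handwheel 'ROWS' [FORCE]. ROWS is JSON, a list that holds one entry, the list of rows, each a list of 5 numbers: the gripper command: -1 is fully open, 1 is shut, values between are in proportion, then the shift along the world's x, y, z in units of 50 mm (1.0 is 50 mm), then the turn about the world's z in units of 8 degrees (1.0 is 8 degrees). In form: [[[gripper, tx, ty, tz, twist], ...]]. A call has 1 to 10 rows; each row shifts and turns the commanded pose from where the row before left it; what a row does not reach is not made up. A row lasts 1/10 s, in which the tool goes at most 50 mm and 8.59 degrees, less where a joint would pass 70% of its speed; a pose out of reach is approached as far as the arm can. A call is refused whole if a number of a shift passes 1 or a number of a turn 1, either way. A call with a gripper value outside its range is refused whole. The fingers move at their own pace and stop on an object; FORCE is the grip in N (left out, the last holds). Time passes only in rows, so rows that do not move let the fingers close. It gives the time, the measured TCP pose, the force, the opening and the grip force at its end, in the units of the state.
- ctrl.sense(): the state, without advancing time (a new reading comes with each control period).
- optics.capture(name): name is "side" or "top"; returns a dict with "img" (420x560x3 uint8, blue, green, red), "K" (3x3 intrinsics, pixels), "R" (3x3) and "t" (3): a world point X has camera coordinates R X + t. Camera axes: x right, y down, z forward; pixel columns grow to the right and rows downward; lengths in mm; the calibration is good to about 2 mm. A picture is of the moment at which its call begins. There is no depth.
- ctrl.finish_job(): hands the job in; it is judged then, once.
The state is a dict: "time_s": time; "joints": joint angles; "dq": joint speeds; "tau": joint torques, N m; "eef_pos": TCP position; "ee_rot": TCP orientation; "force": force on the tool from outside, world axes, zero at the start; "wrist_torque": the same for the moment, N m; "grip_width": opening from 0.0 (shut) to 1.0 (fully open); "grip_force": force on a finger pad.
Only numpy, scipy, OpenCV 4.12 (cv2) and the standard library are available. Lean on these libraries where they do the work, as an engineer would, in place of code of your own. Each camera call takes 0.05 s, during which the arm holds its last target. There are 200 camera calls.

## Task

The red door of the little spice cupboard has been washed and stands in the drying rack. Lift it out and, holding it wide open, hang it back by gently lowering its two hinge sockets onto the cupboard's two upright pintles at once until it sits fully home on both; then let go and swing it shut. The plate with the pintles has been shifted along its slots, so the pintles are off their mark by an unknown amount, up to a good two centimetres: find them by feel without forcing anything, and leave the other things on the counter alone.

Things in the scene. Friction and masses are not known exactly. Their poses are not given: they have to be found in the camera images.
- door_centre (a point): Centre of the loose red door panel, 190 wide x 16 thick x 180 mm high, 0.3 to 0.55 kg, upright in the rack's slot at first. Axes: x along the width, away from the hinge edge; y out of the outside face; z up. The outside has a brass knob, 75 mm along +x from here, 29 mm proud. The top edge, 90 mm above this point, is free to grasp across the thickness.
- socket_low (a point): On the door, its axes: centre of the lower mouth of the lower hinge socket, an upright dark steel tube 16 mm high, 22 mm outside and 12.6 mm inside diameter, open at both ends; 110 mm along -x, 3 mm along +y and 70 mm below the door's centre. Level with its lower mouth a flat wing, 16 mm wide and 4 mm thick, reaches 24 mm from the socket's axis along door +y (it too can touch down on a pintle's tip).
- socket_high (a point): On the door: centre of the lower mouth of the upper hinge socket, same tube and wing, exactly 130 mm above the lower one (60 mm above the height of the door's centre). Same axes as the door.
- door_edge (a point): On the door: middle of the inside edge of its free side (95 mm along +x and 8 mm along -y from the door's centre). With the door shut it lies against the cupboard's front.
- cupboard: Fixed wooden cupboard, 150 deep (x) x 240 wide (y) x 225 mm high, origin at its underside's centre. Open front at x = -75 mm, looking along its -x; hinge at its -y side. Shut: door x along cupboard +y, door's outside (+y) along cupboard -x. Open at a right angle: door x along cupboard -x; pushing the outside face then swings it shut (clockwise from above).
- hinge_low (a point): Mark on the cupboard (its axes) for the lower pintle: level of the shoulder where the socket rests, 54 mm above the counter, 13 mm before the front. Both pintles stand an equal, unmeasured 3 to 23 mm from their marks along cupboard +y (x, z true), rigid: brass pins, 10 mm diameter, 22 mm tall, 1 mm chamfer at the tip, on steel lugs of 8 mm radius.
- hinge_high (a point): Mark for the upper pintle: equal pin and shoulder, exactly 130 mm above the lower one (shoulder 184 mm above the counter), with the same shift. A lug 8 mm thick lies under each pintle, so bring the door in level from the front, with its sockets raised just above the pintle tips (25 to 60 mm above the shoulders), not from high above.
- rack: Grey drying rack, fixed, base 200 (x) x 150 (y) x 12 mm high, origin at the centre of its underside. The door stands on the base between two pairs of steel prongs (8 mm thick, up to 79 mm above the counter) that leave a slot 21 mm wide along its x, so it can lean a little. Lift the door straight up by 75 mm to clear them.
- coffee_jar: Coffee jar, 70 mm across, 130 high, origin under its centre. Leave alone.
- tea_tin: Black tin, 72 mm across, 120 high, origin under its centre. Leave alone.
- mug: White mug, 80 mm across, 90 high, origin under its centre. Leave alone.
- cup: Yellow cup, 74 mm across, 80 high, origin under its centre. Leave alone.
- soap: Blue bottle with a red cap, 60 mm across, 190 high, origin under its centre. Leave alone.
Mind the look-alikes: they are no part of the job. There is more than one size of the part that bears door_centre; the job needs the largest.

How it is judged (in metres and radians):
On the way, in this order (a step that is already met when the one before it is completed fails the run):
1. the door is lifted clear of the rack (height (world z) of door_centre above 0.15 m), for 0.2 s.
2. both sockets are down on their pintles, on the shoulders, with the door still standing well open (z of socket_low in the frame of cupboard between 0.051 and 0.057 m and x of socket_low in the frame of cupboard between -0.094 and -0.082 m and y of socket_low in the frame of cupboard between -0.1103 and -0.0857 m and z of socket_high in the frame of cupboard between 0.181 and 0.187 m and x of socket_high in the frame of cupboard between -0.094 and -0.082 m and y of socket_high in the frame of cupboard between -0.1103 and -0.0857 m and x of door_edge in the frame of cupboard below -0.16 m), for 0.2 s.
At the end, for the whole second after the job is handed in: Both sockets sit on their shoulders (within 3 mm in height), around their pintles (0.7 to 25.3 mm from their marks along the front, 6 mm out of it at most), the door is upright within 0.04 rad, shut with its free edge within 15 mm of the cupboard's front, let go and at rest (z of socket_low in the frame of cupboard between 0.051 and 0.057 m and x of socket_low in the frame of cupboard between -0.094 and -0.082 m and y of socket_low in the frame of cupboard between -0.1103 and -0.0857 m and z of socket_high in the frame of cupboard between 0.181 and 0.187 m and x of socket_high in the frame of cupboard between -0.094 and -0.082 m and y of socket_high in the frame of cupboard between -0.1103 and -0.0857 m and angle between door_centre's own z axis and vertical below 0.04 rad and x of door_edge in the frame of cupboard above -0.09 m and y of door_edge in the frame of cupboard above 0.05 m and linear speed of door below 0.02 m/s); the robot touches nothing.
It fails at once if the door presses on the cupboard or its pintles with more than 45 N (contact force between door and cupboard above 45 N).
It fails at once if another thing on the counter is moved by more than 30 mm (distance of any of coffee_jar, tea_tin, mug, cup, soap from where it was at the start of the episode above 0.03 m).
It also fails if it takes over 72 s, if anything falls off the work surface, if the arm or the gripper's body presses on something with over 40 N, if the wrist force passes 120 N, or if a joint passes its speed limit or range.

## Working session

There is one attempt and no reset: what is moved stays moved. The work goes in short steps, Python scripts to look and compute and a shell command to move; the robot and the scene stay as the last step left them, time stands still between calls to the robot, and variables do not carry over. Pictures are saved under pics/ and viewed, at most 10 in all, crops included, and the job is handed in when it is done.

```bash
mkdir -p pics
python3 - <<'E'
from rig import ctrl, optics
import cv2
s=ctrl.sense(); print(s)
for n in("side","top"):
    c=optics.capture(n); cv2.imwrite(f"pics/{n}0.png",c["img"]); print(n,c["K"].tolist(),c["R"].tolist(),c["t"].tolist())
E
```

```text
{'time_s': 0.0, 'joints': array([-1.50539540e+00,  3.13413064e-01,  1.49844516e+00,  1.53276954e-05,
        1.33101944e+00, -2.23395114e-01]), 'dq': array([-7.69311120e-04, -1.10804543e-03, -1.14710301e-03,  1.02715790e-03,
       -4.42965118e-05, -2.06691330e-03]), 'tau': array([-4.32174802e-04, -4.12270081e+01, -2.59745461e+01, -2.07594721e-04,
        4.13996866e-03, -1.84297625e-05]), 'eef_pos': array([ 149.49589191, -502.98877457,  230.75094335]), 'ee_rot': array([-6.39914747e-04,  9.89592766e-01,  1.43894906e-01,  5.81235318e-05]), 'force': array([-0.43145701,  0.37186074, -0.61870284]), 'wrist_torque': array([-0.01082106, -0.03415091, -0.01870672]), 'grip_force': 0.0, 'grip_width': 0.9952131344602717}
side [[523.2358638093374, 0.0, 276.01729512614935], [0.0, 523.2358638093374, 208.1419638274372], [0.0, 0.0, 1.0]] [[0.9975763531178649, -0.06792351140292398, 0.015093584688774656], [-0.02306070955773302, -0.5274129616873342, -0.8492960446857669], [0.06564772177885718, 0.846889582202362, -0.5277010632757475]] [-548.0620261537482, 189.95922359877565, 1257.2236017196992]
top [[447.29372441120375, 0.0, 278.9077992398416], [0.0, 447.29372441120375, 204.72442551815328], [0.0, 0.0, 1.0]] [[-0.01594838453276964, -0.9997328055272968, 0.016732201986446888], [-0.9988016096944823, 0.015154656972021107, -0.046536876171177424], [0.046270870993596426, -0.01745433827392816, -0.9987764277218967]] [147.8872617260468, 537.7181386810707, 1316.7025752362679]
```

View pics/side0.png

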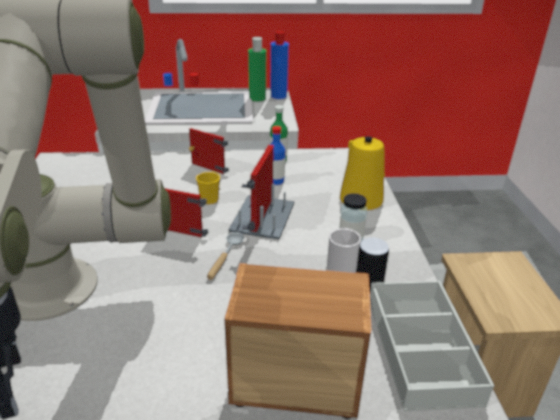

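View pics/top0.png

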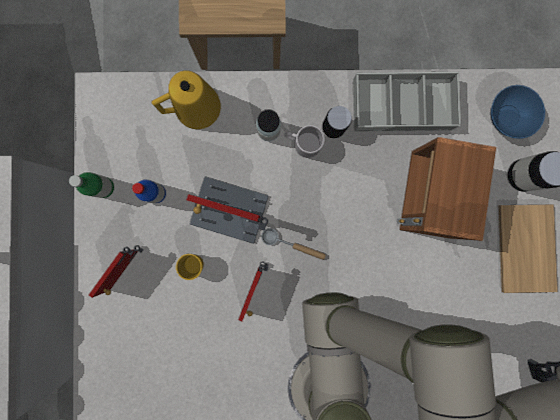

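The side view shows the large red door in the rack (~262,190), with two smaller look-alikes at (207,150) and (185,212), and the cupboard at (300,335). In the top view the door's top edge runs from (188,198) to (262,217), with the knob at (197,209) and the sockets at the right end. The cupboard's open front faces image-left, from (403,230) to (425,140), with pintles near (410,222).

```bash
cat > h.py <<'E'
import numpy as np, cv2
from rig import ctrl, optics
def ray(c,uv):
    d=c["R"].T@np.linalg.inv(c["K"])@np.array([uv[0],uv[1],1.]); return -c["R"].T@c["t"],d
def onz(c,uv,z):
    o,d=ray(c,uv); return o+d*(z-o[2])/d[2]
def proj(c,X):
    p=c["K"]@(c["R"]@np.asarray(X,float)+c["t"]); return p[:2]/p[2]
E
python3 - <<'E'
from h import *
c=optics.capture("top"); im=c["img"]; b,g,r=[im[...,i].astype(int) for i in range(3)]
red=((r>90)&(g<50)&(b<60)).astype(np.uint8); red[:170]=0; red[240:]=0; red[:,:170]=0; red[:,290:]=0
cs=max(cv2.findContours(red,0,2)[0],key=cv2.contourArea); R=cv2.minAreaRect(cs); print("red",R,cv2.boxPoints(R).tolist())
for p in cv2.boxPoints(R): print(onz(c,p,192).round(1))
a=cv2.resize(im[175:250,180:275],None,fx=4,fy=4,interpolation=2); d=cv2.resize(im[130:245,395:500],None,fx=4,fy=4,interpolation=2)
o=np.zeros((460,800,3),np.uint8); o[:300,:380]=a; o[:,380:]=d; cv2.imwrite("pics/z.png",o)
hs=cv2.cvtColor(im,cv2.COLOR_BGR2HSV); w=((hs[...,0]<18)&(hs[...,1]>80)&(r>100)).astype(np.uint8); w[:,:395]=0; w[:,499:]=0; w[:125]=0; w[250:]=0
cs=max(cv2.findContours(w,0,2)[0],key=cv2.contourArea); print(cv2.approxPolyDP(cs,4,True)[:,0].tolist(), cv2.minAreaRect(cs))
E
```

```text
red ((222.49623107910156, 207.36248779296875), (73.37187194824219, 6.496165752410889), 16.8583984375) [[186.44491577148438, 199.831787109375], [188.328857421875, 193.61480712890625], [258.54754638671875, 214.8931884765625], [256.6636047363281, 221.11016845703125]]
[547.7 378.9 192. ]
[563.6 374.  192. ]
[506.3 195.2 192. ]
[490.5 200.2 192. ]
[[438, 137], [424, 230], [481, 239], [485, 216], [479, 235], [468, 233], [471, 220], [464, 232], [468, 204], [479, 202], [480, 208], [487, 203], [495, 147]] ((459.61004638671875, 188.26651000976562), (59.336181640625, 95.58070373535156), 8.530765533447266)
```

View pics/z.png

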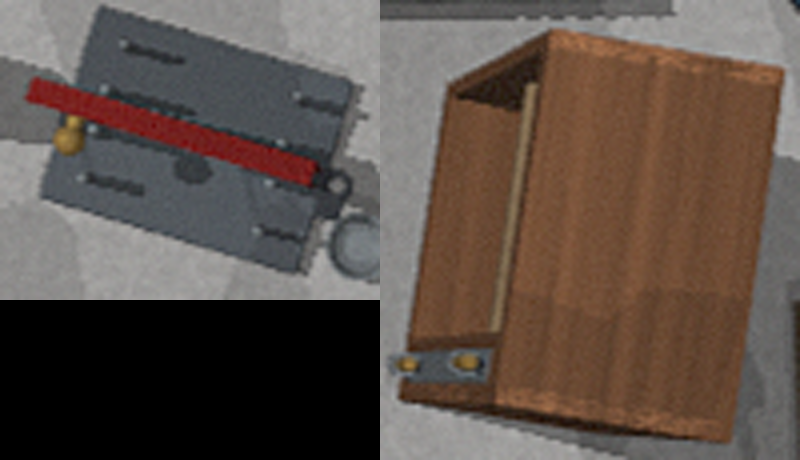

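The zoomed crop shows the door's top edge cleanly, with the upper socket ring at about px (265,221). The cupboard roof corners are at about (437.5,137.5), (495.8,147.5), (482.5,240) and (423.8,230.5). The brass pintles are at about (416.8,220) for the upper and (401.3,221) for the lower.

Run:
```python
from h import *
c=optics.capture("top"); im=c["img"]
uv=[(437.3,137.3),(495.3,147.2),(482.2,239.7),(423.5,230.2)]
P=np.array([onz(c,p,225)[:2] for p in uv]); M=np.array([[-75,120],[75,120],[75,-120],[-75,-120.]])
print(P.round(1).tolist(),[round(np.linalg.norm(P[i]-P[(i+1)%4]),1) for i in range(4)])
A=M-M.mean(0);B=P-P.mean(0); yaw=np.arctan2((A[:,0]*B[:,1]-A[:,1]*B[:,0]).sum(),(A*B).sum()); o=P.mean(0)
R=np.array([[np.cos(yaw),-np.sin(yaw)],[np.sin(yaw),np.cos(yaw)]]); print("cup",o,np.degrees(yaw))
hs=cv2.cvtColor(im,cv2.COLOR_BGR2HSV)
m=((abs(hs[...,0].astype(int)-20)<8)&(hs[...,1]>120)&(hs[...,2]>100)).astype(np.uint8); k=np.zeros_like(m); k[210:228,392:425]=1; m*=k
n,l,st,ce=cv2.connectedComponentsWithStats(m)
for i in range(1,n):
  if st[i,4]>3:
    print(st[i],ce[i]); 
    for z in (65,195): print(z,onz(c,ce[i],z).round(1),"in cup",(R.T@(onz(c,ce[i],z)[:2]-o)).round(1))
y0=-96-12
mk=lambda y,z:np.r_[o+R@np.array([-88,y]),z]
# mark y: socket y range -0.1103..-0.0857 => mark at -111
print("mark",mk(-111,0),"proj tips", [proj(c,mk(y,z)).round(1).tolist() for y in(-108,-98,-88) for z in(65,195)])
print("socket ring",onz(c,(264.5,220.6),178))
# side view roof check
s=optics.capture("side"); print([proj(s,np.r_[o+R@q,225]).round(1).tolist() for q in M], o+R@np.array([-75,-120]))
```

```text
[[694.3, -259.2], [667.2, -405.7], [434.8, -363.7], [460.9, -216.9]] [np.float64(149.1), np.float64(236.2), np.float64(149.1), np.float64(237.2)]
cup [ 564.29593625 -311.36492403] -100.26222721774096
[412 210   3   2   4] [412.75 210.5 ]
65 [ 515.1 -242.3   65. ] in cup [-59.2 -60.7]
195 [ 511.4 -200.9  195. ] in cup [-99.3 -71.8]
[415 219   4   3  10] [416.5 220. ]
65 [ 487.8 -252.2   65. ] in cup [-44.6 -85.8]
195 [ 486.8 -209.8  195. ] in cup [-86.1 -94.3]
[401 220   3   2   6] [402.  220.5]
65 [ 487.  -210.5   65. ] in cup [-85.4 -94. ]
195 [ 486.1 -172.4  195. ] in cup [-122.8 -101.7]
mark [ 470.74914801 -204.99764329    0.        ] proj tips [[400.4, 225.2], [415.0, 225.1], [400.9, 221.7], [415.6, 221.3], [401.4, 218.3], [416.1, 217.5]]
socket ring [491.63871191 180.39010273 178.        ]
[[366.6, 272.9], [369.9, 331.7], [222.3, 318.3], [238.0, 262.4]] [ 459.57712767 -216.18629654]
```

```bash
python3 -m handwheel '[[[-1,0.37,0.78,0.1,0.35],[-1,0.37,0.78,0.1,0.35],[-1,0.37,0.78,0.1,0.35],[-1,0.37,0.78,0.1,0.35],[-1,0.37,0.78,0.1,0.35],[-1,0.37,0.78,0.1,0.35],[-1,0.37,0.78,0.1,0.35],[-1,0.37,0.78,0.1,0.35],[-1,0.37,0.78,0.1,0.35],[-1,0.37,0.78,0.1,0.35]]]'; python3 -m handwheel '[[[-1,0.37,0.78,0,0.35],[-1,0.37,0.78,0,0.35],[-1,0.37,0.78,0,0.35],[-1,0.37,0.78,0,0.35],[-1,0.37,0.78,0,0.35],[-1,0.37,0.78,0,0.35],[-1,0.37,0.78,0,0.35],[-1,0.37,0.78,0,0.35],[-1,0,0,0,0],[-1,0,0,0,0]]]'
python3 - <<'E'
from h import *
from scipy.spatial.transform import Rotation as Ro
s=ctrl.sense(); q=s["ee_rot"]; r=Ro.from_quat(q[[1,2,3,0]]).as_matrix(); print(s["eef_pos"],"yaw y",np.degrees(np.arctan2(r[1,1],r[0,1])),s["force"])
E
```

```text
time_s: 1.25
eef_pos: [334.8, -111.6, 281.7]
ee_rot: [0.0, 0.925, 0.38, 0.0]
force: [0.4, -0.3, 0.1]
grip_width: 0.999
grip_force: 0.0
time_s: 2.25
eef_pos: [482.3, 199.0, 280.8]
ee_rot: [-0.0, 0.834, 0.552, -0.001]
force: [0.5, -0.1, 0.2]
grip_width: 0.999
grip_force: 0.0
[482.30807568 199.03338149 280.75788912] yaw y -22.99299974547873 [ 0.51843841 -0.12749892  0.21214687]
```

```bash
python3 -m handwheel '[[[-1,0.45,0.88,0,0.33],[-1,0.45,0.88,0,0.32],[-1,0,0,0,0],[-1,0,0,-0.5,0],[-1,0,0,-0.5,0],[-1,0,0,-0.5,0],[-1,0,0,-0.5,0],[-1,0,0,-0.46,0],[-1,0,0,0,0],[-1,0,0,0,0]]]'
python3 - <<'E'
from h import *
c=optics.capture("side"); cv2.imwrite("pics/s1.png",cv2.resize(c["img"][90:290,140:400],None,fx=3,fy=3,interpolation=2)[:600,:780])
E
```

```text
time_s: 3.25
eef_pos: [527.8, 285.7, 159.5]
ee_rot: [0.0, 0.809, 0.588, 0.0]
force: [-0.0, -0.1, 0.9]
grip_width: 1.001
grip_force: 0.0
```

View pics/s1.png

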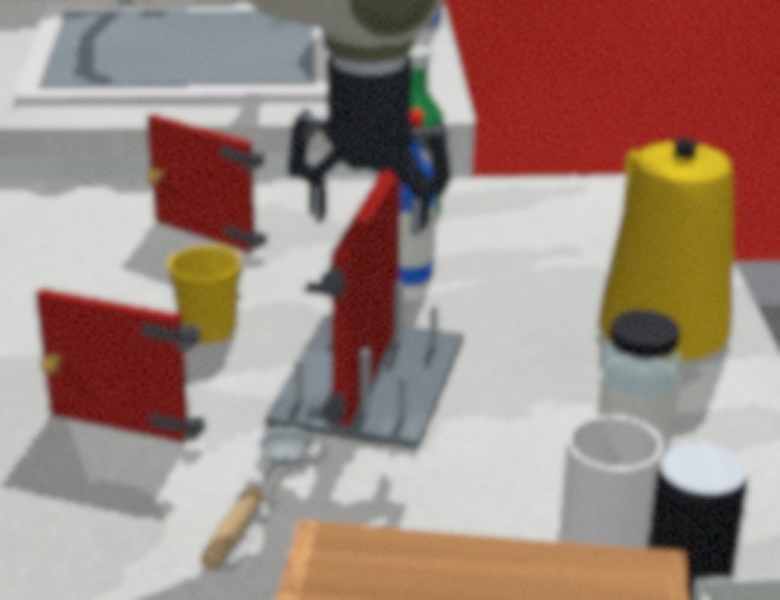

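The fingers, at crop (318,200) and (425,205), straddle the door's top edge at (385,180), so I'll close.

```bash
python3 -m handwheel '[[[1,0,0,0,0],[1,0,0,0,0],[1,0,0,0,0],[1,0,0,0,0],[1,0,0,0,0],[1,0,0,0,0],[1,0,0,0,0],[1,0,0,0,0],[1,0,0,0,0],[1,0,0,0,0]]]' 80
```

```text
time_s: 4.3
eef_pos: [527.7, 286.8, 158.6]
ee_rot: [0.0, 0.808, 0.589, 0.0]
force: [-0.2, 1.5, 4.6]
grip_width: 0.176
grip_force: 79.3
```

```bash
python3 -m handwheel '[[[1,0,0,0.15,0],[1,0,0,0.2,0],[1,0,0,0.25,0],[1,0,0,0.25,0],[1,0,0,0.25,0],[1,0,0,0.25,0],[1,0,0,0.2,0],[1,0,0,0.05,0],[1,0,0,0,0],[1,0,0,0,0]]]'
python3 - <<'E'
from h import *
s=ctrl.sense(); print(s["force"],s["wrist_torque"])
c=optics.capture("side"); d=optics.capture("top")
a=cv2.resize(c["img"][110:260,220:330],None,fx=4,fy=4,interpolation=2)[:600]; b=cv2.resize(d["img"][160:250,175:270],None,fx=3.7,fy=3.7,interpolation=2)
o=np.zeros((600,800,3),np.uint8); o[:a.shape[0],:a.shape[1]]=a; o[:b.shape[0],440:440+b.shape[1]]=b; cv2.imwrite("pics/s2.png",o)
E
```

```text
time_s: 5.3
eef_pos: [527.3, 286.7, 237.7]
ee_rot: [-0.0, 0.808, 0.589, -0.001]
force: [-1.1, 0.1, -5.5]
grip_width: 0.174
grip_force: 78.4
[-1.06996745  0.08854532 -5.53687902] [ 0.00846496  0.030498   -0.02804359]
```

View pics/s2.png

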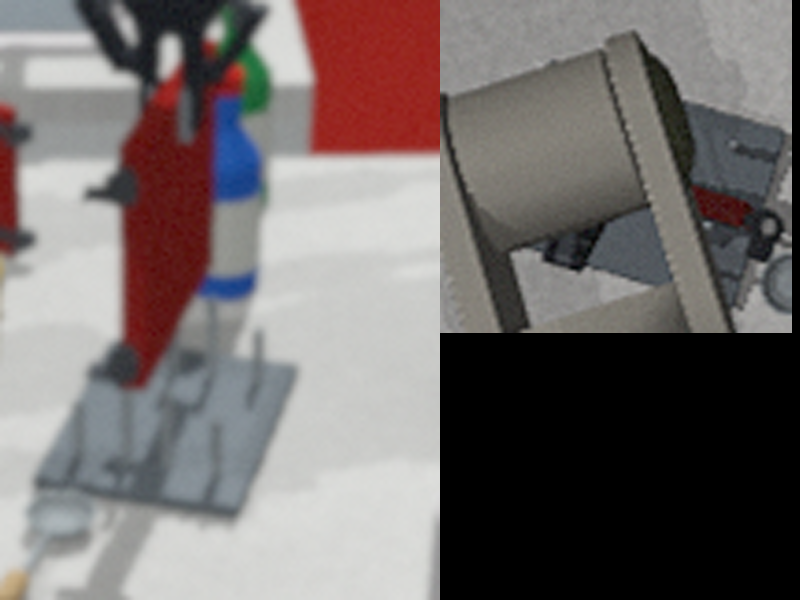

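The door hangs level, clear of the prongs, with its free bottom at crop (135,385). In the top crop the socket ring is at (767,226), px (263.2,220.9).

Run:
```python
from h import *
c=optics.capture("top"); t=np.array([527.3,286.7]); a=np.radians(72.2); ex=np.array([np.cos(a),np.sin(a)]);ey=np.array([-ex[1],ex[0]])
P=onz(c,(262.9,220.6),257)[:2]; print(P, (P-t)@ex,(P-t)@ey)
# target at hanging: door yaw 79.74
p=np.array([487,-210.5]); a=np.radians(79.74); ex=np.array([np.cos(a),np.sin(a)]);ey=np.array([-ex[1],ex[0]])
print("tcp target", p+110*ex-3*ey,"search dir cup +y", -ey)
```

```text
[490.80499648 183.04321823] -109.85101991193098 3.0605740214236348
tcp target [ 509.54471081 -102.79328705] search dir cup +y [ 0.98400963 -0.17811529]
```

```bash
python3 -m handwheel '[[[1,-0.02,-0.4,0,0.1],[1,-0.02,-0.7,0,0.1],[1,-0.02,-0.8,0,0.1],[1,-0.02,-0.8,0,0.1],[1,-0.02,-0.8,0,0.1],[1,-0.02,-0.8,0,0.1],[1,-0.02,-0.8,0,0.1],[1,-0.02,-0.7,0,0.1],[1,-0.02,-0.5,0,0.1],[1,-0.02,-0.3,0,0.04]]]'; python3 -m handwheel '[[[1,0,-0.2,-0.1,0],[1,0,-0.15,-0.1,0],[1,0,0,-0.1,0],[1,0,0,0,0]]]'
python3 - <<'E'
from h import *
s=ctrl.sense(); print(s["force"],s["wrist_torque"],s["eef_pos"])
d=optics.capture("top"); cv2.imwrite("pics/t3.png",cv2.resize(d["img"][170:270,330:450],None,fx=6,fy=6,interpolation=2))
E
```

```text
time_s: 6.45
eef_pos: [517.3, -45.3, 238.1]
ee_rot: [0.0, 0.768, 0.64, -0.0]
force: [0.4, 0.6, -4.9]
grip_width: 0.174
grip_force: 78.4
time_s: 6.85
eef_pos: [517.1, -60.1, 222.2]
ee_rot: [-0.001, 0.768, 0.641, -0.0]
force: [0.1, 0.3, -5.3]
grip_width: 0.175
grip_force: 78.3
[ 0.14847679  0.25354193 -5.28279517] [ 0.04369877 -0.08380916  0.02155358] [517.1493511  -60.08108968 222.22565024]
```

View pics/t3.png

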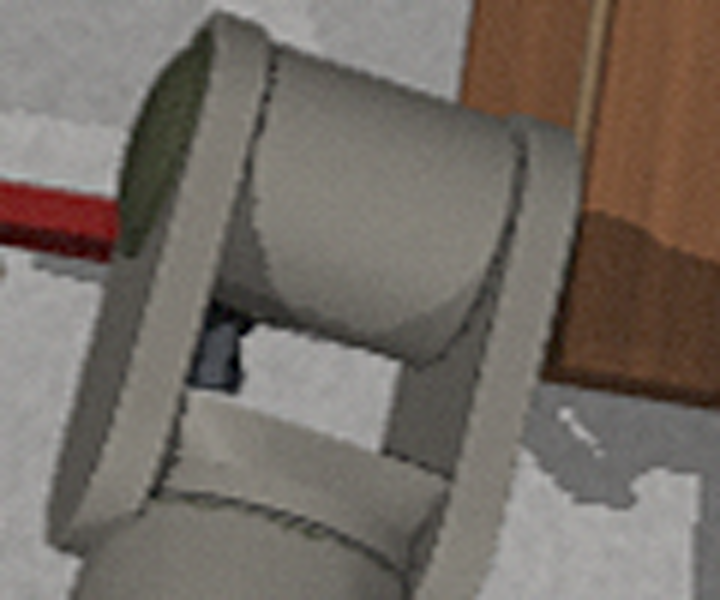

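The arm's wrist hides the pintles; only the red door's free end at (60,215) and the cupboard front are visible, so I'll go on by feel.

```bash
python3 -m handwheel '[[[1,-0.04,-0.2,0,0],[1,-0.04,-0.2,0,0],[1,-0.04,-0.2,0,0],[1,-0.03,-0.15,0,0],[1,0,-0.1,0,0],[1,0,0,0,0],[1,0,0,-0.1,0],[1,0,0,-0.1,0],[1,0,0,0,0],[1,0,0,0,0]]]'
```

```text
time_s: 7.9
eef_pos: [510.0, -103.1, 213.1]
ee_rot: [-0.0, 0.768, 0.641, -0.0]
force: [0.0, 0.5, -4.2]
grip_width: 0.179
grip_force: 78.3
```

```bash
python3 -m handwheel '[[[1,0,0,-0.04,0],[1,0,0,-0.04,0],[1,0,0,-0.04,0],[1,0,0,-0.04,0],[1,0,0,0,0]]]'; python3 -m handwheel '[[[1,0,0,-0.02,0],[1,0,0,-0.02,0],[1,0,0,0,0]]]';python3 -m handwheel '[[[1,0,0,-0.02,0],[1,0,0,0,0]]]'
```

```text
time_s: 8.4
eef_pos: [509.9, -103.2, 205.0]
ee_rot: [-0.0, 0.768, 0.641, -0.0]
force: [-0.6, -0.0, -6.0]
grip_width: 0.175
grip_force: 78.4
time_s: 8.7
eef_pos: [510.0, -103.3, 203.2]
ee_rot: [-0.0, 0.768, 0.641, -0.0]
force: [-0.9, 0.4, -5.1]
grip_width: 0.175
grip_force: 78.4
time_s: 8.9
eef_pos: [510.1, -103.3, 202.4]
ee_rot: [0.0, 0.768, 0.641, 0.0]
force: [0.1, 0.9, -3.9]
grip_width: 0.176
grip_force: 78.7
```

```bash
python3 -m handwheel '[[[1,0,0,-0.02,0],[1,0,0,0,0]]]';python3 -m handwheel '[[[1,0,0,-0.01,0],[1,0,0,0,0]]]'
```

```text
time_s: 9.1
eef_pos: [510.3, -103.1, 201.9]
ee_rot: [0.0, 0.768, 0.641, 0.0]
force: [0.5, 4.1, 2.1]
grip_width: 0.175
grip_force: 79.4
time_s: 9.3
eef_pos: [510.4, -102.9, 201.6]
ee_rot: [0.001, 0.768, 0.641, 0.001]
force: [0.2, 4.5, 5.0]
grip_width: 0.176
grip_force: 79.9
```

```bash
python3 -c "
from h import *
s=ctrl.sense();print(s['force'],s['wrist_torque'],s['eef_pos'])"
```

```text
[0.17289188 4.48620472 4.98471376] [ 0.51643664  0.21401364 -0.11135662] [ 510.39563698 -102.93401025  201.63257801]
```

```bash
cat > f.py <<'E'
from h import *
s=ctrl.sense();print(s['force'].round(1),s['wrist_torque'].round(2),s['eef_pos'].round(1))
E
python3 -m handwheel '[[[1,0,0.02,0,0],[1,0,0,0,0]]]' >/dev/null;python3 f.py; python3 -m handwheel '[[[1,0,0.02,0,0],[1,0,0,0,0]]]'>/dev/null;python3 f.py
```

```text
[0.7 3.1 2.8] [-0.14  0.09  0.02] [ 510.2 -102.4  201.1]
[-0.1 -0.6 -5.5] [-0.28  0.02 -0.  ] [ 509.8 -101.4  200.4]
```

Contact vanished and the tool settled 2 mm below tip level, so the sockets are likely over the pins. I'll lower further.

```bash
python3 -m handwheel '[[[1,0,0,-0.02,0],[1,0,0,0,0]]]' >/dev/null;python3 f.py; python3 -m handwheel '[[[1,0,0,-0.02,0],[1,0,0,0,0]]]'>/dev/null;python3 f.py;  python3 -m handwheel '[[[1,0,0,-0.02,0],[1,0,0,0,0]]]'>/dev/null;python3 f.py
```

```text
[-0.4  0.1 -4.9] [ 0.01 -0.01  0.01] [ 509.5 -101.1  198.9]
[-0.1 -0.4 -4.4] [ 0.    0.02 -0.03] [ 509.8 -101.2  198.4]
[-1.2  0.1 -5.9] [0.01 0.01 0.01] [ 509.9 -101.3  197.6]
```

```bash
python3 -m handwheel '[[[1,0,0,-0.04,0],[1,0,0,-0.04,0],[1,0,0,0,0]]]' >/dev/null;python3 f.py; python3 -m handwheel '[[[1,0.04,0,0,0],[1,0,0,0,0]]]'>/dev/null;python3 f.py;  python3 -m handwheel '[[[1,-0.08,0,0,0],[1,0,0,0,0]]]'>/dev/null;python3 f.py
```

```text
[-0.2  0.6 -5.7] [0.04 0.05 0.04] [ 509.8 -101.2  193.4]
[-4.6 -0.1 -5.5] [-0.06  0.64 -0.36] [ 511.6 -101.3  193.5]
[-0.1  0.3 -5.4] [ 0.02 -0.01 -0.02] [ 507.9 -101.2  194. ]
```

```bash
python3 -m handwheel '[[[1,-0.02,0,0,0],[1,0,0,0,0]]]' >/dev/null;python3 f.py; python3 -m handwheel '[[[1,0.03,0.03,0,0],[1,0,0,0,0]]]'>/dev/null;python3 f.py;  python3 -m handwheel '[[[1,0,-0.06,0,0],[1,0,0,0,0]]]'>/dev/null;python3 f.py
```

```text
[ 0.9  0.5 -4.6] [ 0.04 -0.2   0.1 ] [ 507.2 -101.3  194. ]
[-0.4 -0.2 -5.3] [ 0.03 -0.04 -0.01] [508.6 -99.6 193.8]
[ 1.4  3.1 -4.2] [ 0.52 -0.08  0.02] [ 508.6 -102.5  193.8]
```

Walls are felt on both x sides (507.2 and ~510.6) and on −y, so the pins are inside the sockets. I'll centre and lower.

```bash
python3 -m handwheel '[[[1,0.01,0.034,0,0],[1,0,0,-0.04,0],[1,0,0,-0.04,0],[1,0,0,-0.04,0],[1,0,0,0,0]]]' >/dev/null;python3 f.py; python3 -m handwheel '[[[1,0,0,-0.04,0],[1,0,0,-0.04,0],[1,0,0,0,0]]]'>/dev/null;python3 f.py;  python3 -m handwheel '[[[1,0,0,-0.02,0],[1,0,0,0,0]]]'>/dev/null;python3 f.py
```

```text
[-1.3 -0.  -5.1] [-0.    0.04 -0.01] [ 508.8 -101.1  187.4]
[-0.1  0.1 -4.9] [-0.01 -0.03 -0.01] [ 508.9 -101.   183.5]
[ 0.2  0.3 -5.3] [ 0.05 -0.06  0.01] [ 509.  -101.1  182.7]
```

```bash
python3 -m handwheel '[[[1,0,0,-0.02,0],[1,0,0,0,0]]]' >/dev/null;python3 f.py; python3 -m handwheel '[[[1,0,0,-0.01,0],[1,0,0,0,0]]]'>/dev/null;python3 f.py;  python3 -m handwheel '[[[1,0,0,-0.01,0],[1,0,0,0,0]]]'>/dev/null;python3 f.py
```

```text
[-0.8 -1.  -5.7] [ 0.03 -0.02  0.01] [ 509.  -101.   181.7]
[ 0.4  0.3 -5.4] [ 0.01 -0.01 -0.03] [ 509.  -101.1  181.2]
[ 1.4  0.8 -5.9] [-0.01  0.03 -0.03] [ 509.  -101.   180.8]
```

```bash
python3 -m handwheel '[[[1,0,0,-0.02,0],[1,0,0,0,0]]]' >/dev/null;python3 f.py; python3 -m handwheel '[[[1,0,0,-0.01,0],[1,0,0,0,0]]]'>/dev/null;python3 f.py
```

```text
[-0.1  1.3 -1.8] [-0.14  0.15 -0.03] [ 509.2 -101.1  180.1]
[-0.9  2.7  2.4] [-0.09  0.23 -0.09] [ 509.3 -101.1  179.9]
```

Home at TCP z ≈180, as predicted. Now hold briefly, then release.

```bash
python3 -m handwheel '[[[1,0,0,0,0],[1,0,0,0,0],[1,0,0,0,0],[-0.4,0,0,0,0],[-0.4,0,0,0,0],[-0.4,0,0,0,0],[-0.4,0,0,0,0],[-0.4,0,0,0,0],[-0.4,0,0,0,0],[-0.4,0,0,0,0]]]'
python3 - <<'E'
from h import *
d=optics.capture("top"); e=optics.capture("side"); a=cv2.resize(d["img"][150:260,310:500],None,fx=4,fy=4)[:,:760]
b=cv2.resize(e["img"][180:420,180:400],None,fx=.6,fy=.6); o=np.zeros((590,760,3),np.uint8); o[:440]=a; o[440:440+144,:132]=b; cv2.imwrite("pics/t4.png",o)
E
```

```text
time_s: 14.6
eef_pos: [509.0, -101.1, 179.3]
ee_rot: [0.0, 0.768, 0.641, 0.0]
force: [-0.3, 0.1, 0.2]
grip_width: 0.699
grip_force: 0.0
```

View pics/t4.png

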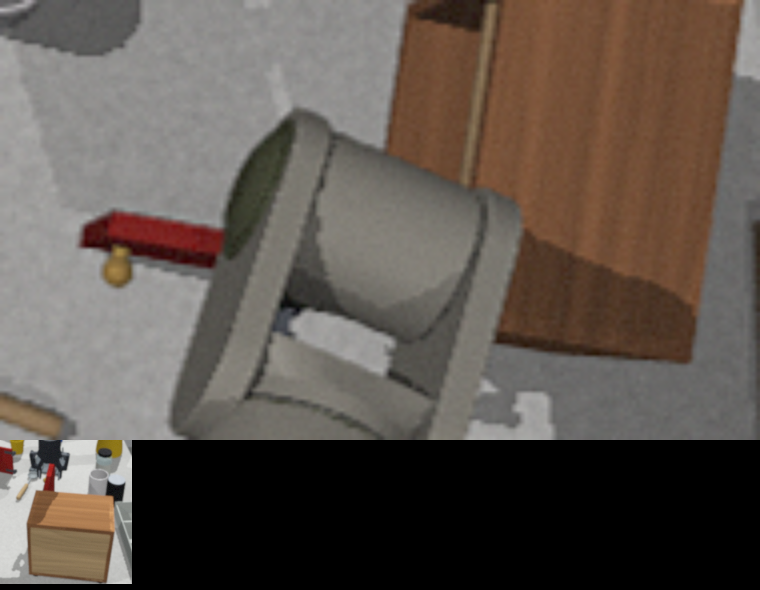

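The door hangs at a right angle, with its knob end at (115,250), and is released. Now I'll rise, move round to the outside face, and push it shut with closed fingers.

```bash
python3 -m handwheel '[[[-0.4,0,0,0.2,0],[-0.4,0,0,0.4,0],[-0.4,0,0,0.5,0],[-0.4,0,0,0.5,0],[-0.4,0,0,0.1,0],[1,0,0,0,0],[1,-0.4,0.4,0,0],[1,-0.54,0.38,0,0],[1,0,0,0,0],[1,0,0,0,0]]]'; python3 -m handwheel '[[[1,0,0,-0.4,0],[1,0,0,-0.5,0],[1,0,0,-0.5,0],[1,0,0,-0.4,0],[1,0,0,-0.1,0],[1,0,0,0,0]]]'
python3 - <<'E'
from h import *
H=np.array([486.5,-208.8]); P=lambda t,d: H+140*np.array([np.cos(t),np.sin(t)])+d*np.array([-np.sin(t),np.cos(t)])
p=ctrl.sense()["eef_pos"][:2]
q=P(np.radians(79.74),22); print("approach",(q-p)/50)
for th in list(np.arange(79.74,-10,-15)):
    a=P(np.radians(th),22); b=P(np.radians(th-7.5),22);c=P(np.radians(th-15),22); print(th,((b-a)/50/3).round(3),((c-b)/50/3).round(3),"x3 each, twist",-2.5/8)
E
```

```text
time_s: 15.7
eef_pos: [461.7, -61.9, 263.6]
ee_rot: [-0.0, 0.768, 0.641, -0.0]
force: [0.4, 0.0, -0.7]
grip_width: 0.003
grip_force: 0.0
time_s: 16.3
eef_pos: [462.1, -62.3, 168.7]
ee_rot: [-0.001, 0.768, 0.64, -0.0]
force: [0.2, -0.6, 1.3]
grip_width: 0.001
grip_force: 0.0
approach [ 0.55359263 -0.09545763]
79.74 [ 0.123 -0.011] [ 0.121 -0.027] x3 each, twist -0.3125
64.74 [ 0.116 -0.042] [ 0.11  -0.057] x3 each, twist -0.3125
49.739999999999995 [ 0.101 -0.071] [ 0.091 -0.084] x3 each, twist -0.3125
34.739999999999995 [ 0.079 -0.095] [ 0.066 -0.104] x3 each, twist -0.3125
19.739999999999995 [ 0.052 -0.112] [ 0.037 -0.118] x3 each, twist -0.3125
4.739999999999995 [ 0.021 -0.122] [ 0.005 -0.123] x3 each, twist -0.3125
```

```bash
python3 -m handwheel '[[[1,0.2,-0.03,0,0],[1,0.2,-0.03,0,0],[1,0.15,-0.03,0,0],[1,0.1,-0.01,0,-0.3],[1,0.12,-0.01,0,-0.3],[1,0.12,-0.01,0,-0.3],[1,0.12,-0.03,0,-0.3],[1,0.12,-0.03,0,-0.3],[1,0.12,-0.03,0,-0.3],[1,0.12,-0.04,0,-0.3]]]';  python3 -m handwheel '[[[1,0.12,-0.04,0,-0.3],[1,0.12,-0.04,0,-0.3],[1,0.11,-0.06,0,-0.3],[1,0.11,-0.06,0,-0.3],[1,0.11,-0.06,0,-0.3],[1,0.1,-0.07,0,-0.3],[1,0.1,-0.07,0,-0.3],[1,0.1,-0.07,0,-0.3]]]'; python3 -c "
from h import *
d=optics.capture('top'); cv2.imwrite('pics/t5.png',d['img'][100:290,300:520].repeat(3,0).repeat(3,1))"
```

```text
time_s: 17.3
eef_pos: [531.5, -74.7, 169.7]
ee_rot: [0.0, 0.854, 0.521, 0.0]
force: [0.2, 0.8, 0.7]
grip_width: -0.003
grip_force: 0.5
time_s: 18.1
eef_pos: [574.9, -98.3, 169.7]
ee_rot: [0.0, 0.929, 0.371, 0.0]
force: [-0.3, -0.3, 0.9]
grip_width: 0.001
grip_force: 0.5
```

View pics/t5.png

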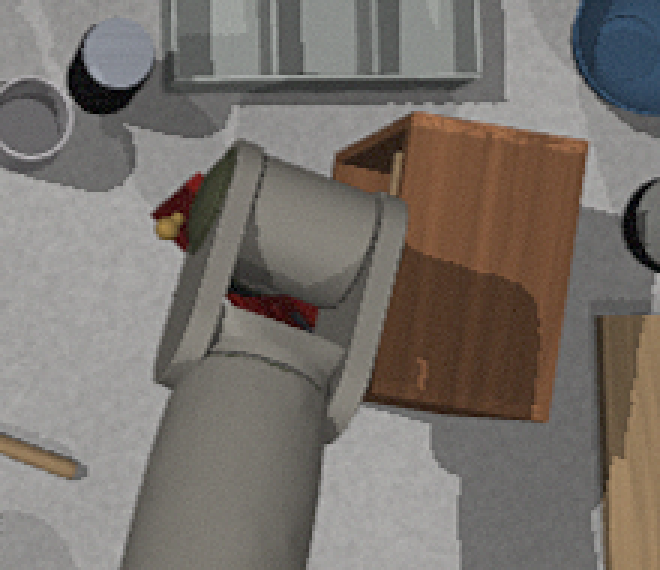

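The door follows the push: its knob end is at (170,225), roughly 45° open. I'll continue.

```bash
python3 -m handwheel '[[[1,0.09,-0.08,0,-0.3],[1,0.09,-0.08,0,-0.3],[1,0.09,-0.08,0,-0.3],[1,0.08,-0.09,0,-0.3],[1,0.08,-0.09,0,-0.3],[1,0.07,-0.1,0,-0.3],[1,0.07,-0.1,0,-0.3],[1,0.06,-0.1,0,-0.3],[1,0.05,-0.11,0,-0.3],[1,0.05,-0.11,0,-0.3]]]';  python3 -m handwheel '[[[1,0.04,-0.11,0,-0.3],[1,0.04,-0.11,0,-0.3],[1,0.03,-0.11,0,-0.3],[1,0.02,-0.08,0,-0.2],[1,0.01,-0.06,0,-0.15]]]'; python3 f.py
```

```text
time_s: 19.15
eef_pos: [611.1, -145.2, 169.5]
ee_rot: [0.0, 0.985, 0.171, 0.0]
force: [0.9, 1.1, 0.3]
grip_width: -0.001
grip_force: 0.4
time_s: 19.65
eef_pos: [617.8, -168.8, 169.4]
ee_rot: [0.0, 0.996, 0.084, 0.0]
force: [0.8, 0.9, 1.7]
grip_width: 0.002
grip_force: 0.5
[0.8 0.9 1.7] [ 0.07 -0.1  -0.03] [ 617.8 -168.8  169.4]
```

```bash
python3 -m handwheel '[[[1,0.01,-0.07,0,-0.16],[1,0.01,-0.07,0,-0.16],[1,0.01,-0.07,0,-0.16],[1,0.01,-0.07,0,-0.16],[1,0.01,-0.07,0,-0.16],[1,0,-0.07,0,-0.16],[1,0,-0.06,0,-0.16],[1,0,-0.06,0,-0.16],[1,0,-0.06,0,-0.16],[1,0,-0.06,0,-0.16]]]'; python3 f.py;  python3 -m handwheel '[[[1,0,-0.04,0,-0.1],[1,0,-0.04,0,-0.1],[1,0,-0.04,0,-0.1],[1,0,0,0,0]]]'; python3 f.py
```

```text
time_s: 20.65
eef_pos: [620.0, -201.8, 169.3]
ee_rot: [0.0, 1.0, -0.028, -0.0]
force: [1.7, -0.3, 1.5]
grip_width: 0.004
grip_force: 0.5
[ 1.7 -0.3  1.5] [ 0.08 -0.06 -0.  ] [ 620.  -201.8  169.3]
time_s: 21.05
eef_pos: [620.2, -206.8, 169.4]
ee_rot: [-0.001, 0.999, -0.049, 0.0]
force: [0.5, 4.7, 2.4]
grip_width: 0.0
grip_force: 0.2
[0.5 4.7 2.4] [ 0.55 -0.03 -0.06] [ 620.2 -206.8  169.4]
```

```bash
python3 -m handwheel '[[[1,0,-0.02,0,0],[1,0,0,0,0]]]'; python3 -m handwheel '[[[1,0,0.02,0,0],[1,0,0.06,0,0],[1,0.1,0.5,0,0],[1,0.1,0.8,0.3,0],[1,0,0.8,0.5,0],[1,-0.5,0.6,0.5,0],[1,-0.6,0.6,0.4,0],[1,-0.6,0.6,0,0],[1,-0.6,0.6,0,0],[1,-0.6,0.6,0,0]]]'
python3 -c "
from h import *
d=optics.capture('top'); cv2.imwrite('pics/t6.png',d['img'][110:260,340:520].repeat(4,0).repeat(4,1))"
```

```text
time_s: 21.25
eef_pos: [620.2, -206.9, 169.5]
ee_rot: [-0.001, 0.999, -0.048, -0.0]
force: [0.2, 9.1, 3.8]
grip_width: 0.002
grip_force: 0.2
time_s: 22.25
eef_pos: [483.5, 51.2, 254.2]
ee_rot: [0.0, 0.999, -0.049, -0.0]
force: [-0.0, 0.7, 0.9]
grip_width: 0.0
grip_force: 0.0
```

View pics/t6.png

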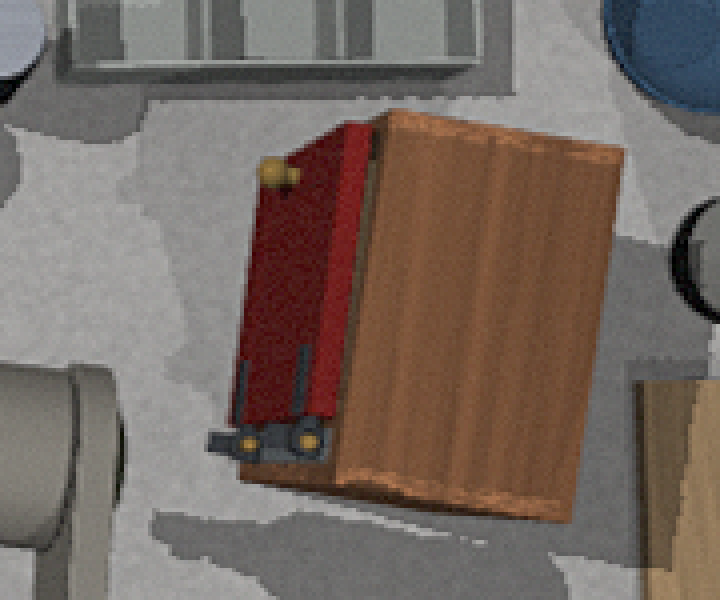

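The picture shows both brass tips inside their socket rings at (249,443) and (310,442). The door lies flat along the cupboard front with its free end near (372,125) against the side, and the arm is clear.

```bash
python3 -c "
from rig import ctrl
print(ctrl.finish_job())"
```

```text
the job is handed in; nothing more can be done
None
```

The red door is hung on both pintles and swung shut, the arm is clear of it, and I have handed the job in; no verdict was shown, but the last picture showed it seated and closed.

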